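# Load the parts cleaner and start it with its palm button

## Task

Stand the flanged hub upright in the steel tank of the parts cleaner, flange down, setting it down rather than dropping it. Then shut the lid completely. Then press the black palm button on the tilted switch box fully down with a firm finger's push but no more, keep it down for about a second, and let it spring back up, leaving the other things on the bench where they are.

Things in the scene. Friction and masses are not known exactly. Their poses are not given: they have to be found in the camera images.
- hub: The flanged steel hub, loose on the bench, 0.4 to 0.8 kg: a round flange 110 mm in diameter and 14 mm thick, a short taper up to 24 mm, then a plain neck 44 mm in diameter up to its flat top at 74 mm. Origin: centre of the flange's underside; z runs up the neck. It starts standing on the flange.
- tank: The parts cleaner: open steel tank fixed to the bench, 190 mm along its x, 220 mm along y, 95 mm high; walls and floor 8 mm thick, so its inner floor (174 x 204 mm) is 8 mm above the origin. Origin: centre of the underside; x points away from the robot (within 0.25 rad), to the lid's hinge. It stands at the robot's left or right, the switch box at the other side.
- lid (a joint): Angle of the tank's lid: 0 shut, 1.57 upright; it starts at 1.55 to 1.85 (upright or leaning back). Aluminium plate 190 x 220 mm, 8 mm thick, hinged along the tank's far rim. The hinge is stiff: the lid stays where it is left and takes 3 to 5 N near its free edge to move. It clears the hub standing in the tank.
- lid_hinge (a point): Point on the lid's hinge line, mid-width, 95.5 mm above the bench (tank frame: x = 95 mm, y = 0). Its axes turn with the lid and match the tank's when shut; y lies along the hinge line. In its frame the plate fills x from -190 mm to 0, z from 0 (underside) to 8 mm.
- lid_handle (a point): The lid's only fitting: a black knob 28 mm across, rising 43 mm from the plate's outer (when shut, upper) side, mid-width, 160 mm from the hinge line. This point is at the height to grip it, 35 mm off the plate.
- stand: Steel stand of the switch box, fixed to the bench: foot plate 150 x 140 mm and two cheeks that hold a grey box 110 x 100 x 50 mm on a stiff pivot 85 mm above the bench. Origin: on the bench, 60 mm nearer the robot than the centre of the foot; its x points away from the robot (within 0.25 rad). A push of more than 40 N on the stand, box or button is too much.
- face (a point): Centre of the switch box's sloping face, 25 mm from the pivot, which passes through the middle of the box. The point's z is the face's outward normal: up, and leaning 0.35 to 0.6 rad towards the robot; y lies along the pivot. The black palm button stands in the middle of this face and moves along the normal.
- button (a joint): How far the palm button is pressed: 0 up, 0.010 (10 mm) fully down on its hard stop. Black flat head, 56 mm across, on a dark housing 72 mm across. It is screwed in to a height that differs every time and is not measured: the unpressed top is 30 to 43 mm from the face, along its normal, the housing's rim 14 mm lower. The spring pushes back 3 N at first, 10 N fully down.
- race: Bystander: loose steel bearing race, a ring 90 mm outside, 68 mm inside, 22 mm high. Origin: centre of its underside.
- sleeve: Bystander: loose dark steel tube standing on end, 64 mm in diameter, 85 mm high. Origin: centre of its underside.
- can: Bystander: loose can, 66 mm in diameter, 170 mm high. Origin: centre of its underside.
- screwdriver: Bystander: loose screwdriver, 160 mm long, lying crosswise between the robot and the hub. Origin: under its middle.
- mallet: Bystander: loose hammer, 220 mm long, lying along its x beyond the left side. Origin: under the middle of its length.
- wrench: Bystander: loose open-ended wrench, 200 mm long, lying along its x beyond the right side. Origin: under its middle.
There are look-alikes about, which are no part of the job. Leave any purple or yellow look-alike of the hub alone.

How it is judged:
By the outcome, as a careful person would: the job done as asked, in the order asked, and still so for the second after the job is handed in, with the robot touching nothing.
It also fails if it takes over 72 s, if anything falls off the work surface, if the arm or the gripper's body presses on something with over 40 N, if the wrist force passes 120 N, or if a joint passes its speed limit or range.

## Robot

A 6-joint arm with a two-finger parallel gripper is mounted at the origin on the work surface. World frame = base frame: x ahead of the robot, y to its left, z up, the work surface at z = 0. Lengths are in m, angles in degrees, forces in N, time in s.
With the tool pointing down it reaches from about 0.375 to 0.925 m from the base axis. Payload 5.7 kg.
Tool frame: the origin (TCP) lies on the centre line of the jaws, within the pads' length; the fingertips stand 14 mm ahead of it and the grasp point (between the pads) lies 5 mm behind it; z points along the fingers, y is the direction in which the jaws open and shut (so a half turn about z gives the same grasp; the last joint's range is limited). The gripper opens to 88 mm and grips with 3 to 60 N. Pads are 20 mm wide; open, the fingers measure 115 mm over their backs; the gripper's body (75 mm by 178 mm) begins 61 mm behind the grasp point.
Start: joints at [59.983, 20.558, 86.54, -0, 72.909, -6.595], TCP at [0.238, 0.551, 0.237] pointing down, gripper open.
Joint ranges: [-170.27, 170.27], [-57.76, 135], [12.27, 136.19], [-55.21, 235.2], [11.17, 155.16], [-170.74, 170.74]. Speed limits (degrees/s): [136.94, 136.94, 180, 180, 180, 180].

## Interface

Orientations are given as [roll, pitch, yaw] about the fixed x, y, z axes, in that order (R = Rz(yaw) Ry(pitch) Rx(roll)).
In Python, from station import * gives the robot as it stands.
- The arm moves only by the tool apply_moves, never from a script. Its argument "motion" is a list that holds one entry, the list of rows, each a list of 6 numbers: the shift along the tool's x, y, z in mm, then the turn, a rotation vector about the tool's x, y, z in rad. A call has exactly 10 rows; each row shifts and turns the commanded pose from where the row before left it, along the tool's axes as they then stand; what a row does not reach is not made up. A row lasts 1/8 s, in which the tool goes at most 62.5 mm and 10.7 degrees, less where a joint would pass 70% of its speed; a pose out of reach is approached as far as the arm can. A call is refused whole if a number of a shift passes 62.5 or a number of a turn 0.188, either way. A call with a gripper value outside its range is refused whole. "gripper" is the closure in counts, from 0 (fully open) to 255 (shut), set as the call begins (left out, the last holds). The fingers move at their own pace and stop on an object; "force" is the grip in N (left out, the last holds). Time passes only in rows, so rows that do not move let the fingers close, or fill a call up. It gives the time, the measured TCP pose, the force and the opening at its end, in the units of the state.
- get_state(): the state, without advancing time (a new reading comes with each control period).
- grab_frame(name): name is "side" or "top"; returns a dict with "frame" (384x512x3 uint8, red, green, blue), "fovy" (degrees; the focal length in pixels is half the picture's height over the tangent of half this angle, whatever the lens; pixels are square), "cx", "cy" (the principal point, pixels), "dist_coeffs" ([k1, k2, p1, p2, k3] as OpenCV has them; the pictures are not rectified), "R" (3x3) and "t" (3): a world point X has camera coordinates R X + t. Camera axes: x right, y down, z forward; pixel columns grow to the right and rows downward; lengths in m; the calibration is good to about 2 mm. A picture is of the moment at which its call begins. There is no depth.
- job_done(): hands the job in, once; it reports no verdict.
Trained networks look in a picture, given as the dict that the camera call returned (one of the last four; its "shot" number tells which), for a name from the list of things; names that differ only in an ending like _2 or _b are one class to them, and where a whole thing is asked for, a point or a joint stands for the part that bears it (a point fixed in the world has none). Each returns a list of dicts, best first, with "p" (0 to 1); they miss things now and then, are a little off and sometimes report something else, mostly with a low value. They report only what shows in the picture. A call takes as long as a camera call. They do not tell look-alikes from the thing itself.
- search_frame(name, picture): "rect" ([left, top, right, bottom] in pixels, round what is visible of it).
- place_of(name, picture): "uv" ([column, row] in pixels: a listed point, or the origin of a listed thing).
The state is a dict: "time": time; "q": joint angles; "qd": joint speeds; "joint_efforts": joint torques, N m; "tool_pos": TCP position; "tool_rot": TCP orientation; "force": force on the tool from outside, world axes, zero at the start; "moment": the same for the moment, N m; "grip_width": finger opening in m.
Only numpy, scipy, OpenCV 4.12 (cv2) and the standard library are available. Lean on these libraries where they do the work, as an engineer would, in place of code of your own. Each camera call takes 0.05 s, during which the arm holds its last target. There are 200 camera calls.

## Working session

There is one attempt and no reset: what is moved stays moved. The work goes in short steps, Python scripts to look and compute and a tool call to move; the robot and the scene stay as the last step left them, time stands still between calls to the robot, and variables do not carry over. Pictures are saved under pics/ and viewed, about 8 in all and at most 12, crops included, and the job is handed in when it is done.

Besides the shell and the picture viewer there is one more tool, called after "Emit:" as name(argument=value, ...) on one line, values as JSON. apply_moves: Moves the arm, as the interface text tells. Its arguments: {"type":"object","properties":{"motion":{"type":"array"},"gripper":{"type":"number"},"force":{"type":"number"}},"required":["motion"]}

```bash
mkdir -p pics; ls; cat > h.py <<'E'
from station import *
import numpy as np, cv2
from scipy.spatial.transform import Rotation as Ro
def K(p):
    f=192/np.tan(np.radians(p["fovy"])/2); return np.array([[f,0,p["cx"]],[0,f,p["cy"]],[0,0,1.]])
def ray(p,uv):
    n=cv2.undistortPoints(np.array([[uv]],float),K(p),np.array(p["dist_coeffs"],float))[0,0]
    R=np.array(p["R"]);t=np.array(p["t"]); return -R.T@t, R.T@np.array([n[0],n[1],1])
def onz(p,uv,z):
    o,d=ray(p,uv); return o+d*(z-o[2])/d[2]
def tri(a,ua,b,ub):
    o,d=ray(a,ua);q,e=ray(b,ub);d/=np.linalg.norm(d);e/=np.linalg.norm(e)
    s=np.linalg.lstsq(np.c_[d,-e],q-o,rcond=None)[0]; x=o+d*s[0];y=q+e*s[1]
    return (x+y)/2,np.linalg.norm(x-y)
def proj(p,X):
    return cv2.projectPoints(np.array(X,float).reshape(-1,3),cv2.Rodrigues(np.array(p["R"]))[0],np.array(p["t"],float),K(p),np.array(p["dist_coeffs"],float))[0][:,0]
def save(p,n,box=None,s=1):
    f=p["frame"][:,:,::-1]
    if box: f=f[box[1]:box[3],box[0]:box[2]]
    cv2.imwrite("pics/"+n,cv2.resize(f,None,fx=s,fy=s,interpolation=cv2.INTER_CUBIC))
E
python3 - <<'E'
from h import *
np.set_printoptions(precision=4,suppress=True)
s=get_state();print(s)
S=grab_frame("side");T=grab_frame("top")
save(S,"s0.png",s=1.5);save(T,"t0.png",s=1.5)
for p in (S,T):
    print(p["fovy"],p["dist_coeffs"],-np.array(p["R"]).T@np.array(p["t"]))
for n in "hub tank lid_hinge lid_handle stand face race sleeve can screwdriver mallet wrench".split():
    r=[]
    for p in (S,T):
        L=place_of(n,p); r.append(L)
        print(n,p is S and "side" or "top",[(round(d["p"],2),np.round(d["uv"],1).tolist()) for d in L[:3]], np.round(onz(p,L[0]["uv"],0),3) if L else "")
    if r[0] and r[1]: print("   tri",tri(S,r[0][0]["uv"],T,r[1][0]["uv"]))
E
```

```text
pics
{'time': 0.0, 'q': array([59.9816, 20.5988, 86.5981, -0.001 , 72.908 , -6.5949]), 'qd': array([ 0.0432, -0.0352, -0.0019, -0.1077,  0.0188,  0.0129]), 'joint_efforts': array([  0.0008, -51.5381, -27.0725,   0.0679,   0.0348,  -0.0002]), 'tool_pos': array([0.2382, 0.55  , 0.2358]), 'tool_rot': array([-179.8957,   -0.0111,  156.5769]), 'force': array([-0.2355,  1.1257,  0.2504]), 'moment': array([-0.0035, -0.0238,  0.005 ]), 'grip_width': 0.08837704412469591}
55.38238136036781 [-0.1136  0.      0.      0.      0.    ] [ 0.1285 -0.805   0.5924]
49.17036174732371 [-0.1147  0.      0.      0.      0.    ] [ 0.4122 -0.0359  1.1195]
hub side [(0.95, [279.5, 335.4]), (0.92, [260.4, 227.8]), (0.81, [190.1, 317.1])] [ 0.406 -0.384  0.   ]
hub top [(0.97, [389.5, 240.3]), (0.93, [322.1, 244.1]), (0.78, [253.5, 186.6])] [ 0.407 -0.38   0.   ]
   tri (array([ 0.4075, -0.3816, -0.0038]), np.float64(0.000828029143241979))
tank side [(0.73, [194.3, 188.1])] [0.473 0.307 0.   ]
tank top [(0.97, [137.6, 218.1])] [0.474 0.296 0.   ]
   tri (array([0.4714, 0.2953, 0.006 ]), np.float64(0.00484839044
[... 1216 characters left out ...]
0.007928995301067977))
can side [(0.78, [325.8, 213.2])] [ 0.779 -0.046  0.   ]
can top [(0.7, [98.0, 134.0]), (0.62, [254.4, 103.1])] [0.709 0.416 0.   ]
   tri (array([ 0.8932,  0.3678, -0.2094]), np.float64(0.36736987128914556))
screwdriver side [(0.75, [212.2, 235.3])] [0.42  0.007 0.   ]
screwdriver top [(0.87, [250.0, 232.8])] [ 0.432 -0.007  0.   ]
   tri (array([ 0.4246, -0.0042,  0.0061]), np.float64(0.01644169660140163))
mallet side [(0.65, [275.0, 182.0])] [0.75  0.216 0.   ]
mallet top [(0.75, [164.3, 118.6])] [0.749 0.228 0.   ]
   tri (array([ 0.7537,  0.2289, -0.007 ]), np.float64(0.005902487928938352))
wrench side [] 
wrench top [(0.97, [333.5, 120.5])] [ 0.738 -0.239  0.   ]
```

View pics/t0.png

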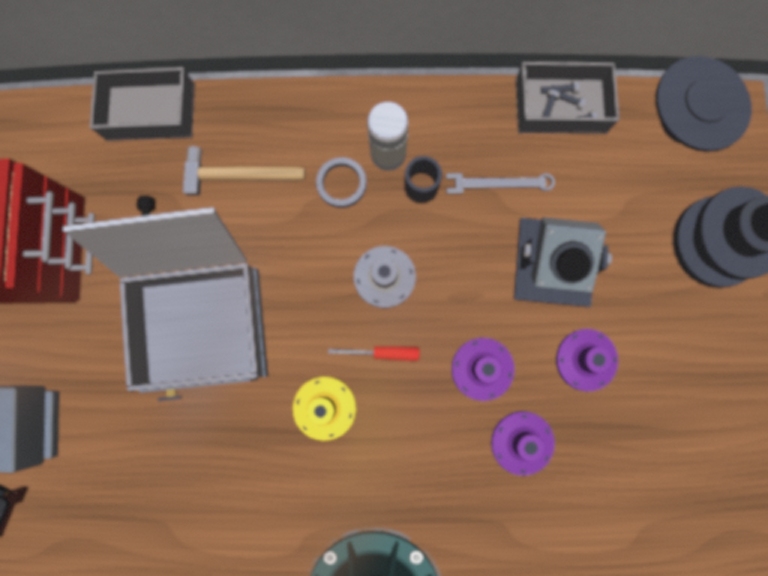

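View pics/s0.png

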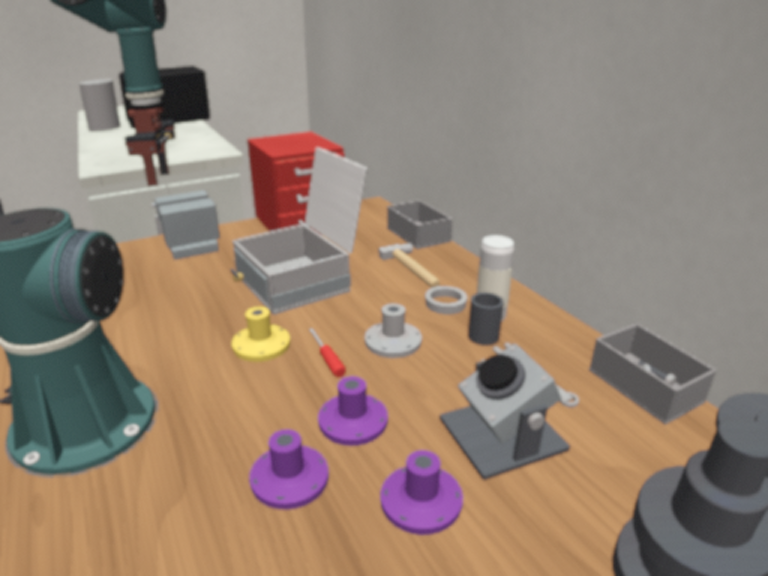

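Candidates for the hub (1.5x top view): grey (385,275), yellow (323,408), purple (482,368), (587,359), (522,443). The hub is steel, so I take the grey one at (385,275), which is original (256,183). The tank is on the left and the switch box on the right. Next I check that choice in a close crop and refine the tank and stand poses from the corners.

```bash
python3 - <<'E'
from h import *
import pickle
S=grab_frame("side");T=grab_frame("top"); pickle.dump((S,T),open("f0.pkl","wb"))
def c(p,b,s):
    f=cv2.resize(p["frame"][b[1]:b[3],b[0]:b[2],::-1],None,fx=s,fy=s,interpolation=cv2.INTER_CUBIC)
    for v in range(b[0]//10*10+10,b[2],10):
        cv2.line(f,((v-b[0])*s,0),((v-b[0])*s,4 if v%50 else 10),(0,255,255),1)
    for v in range(b[1]//10*10+10,b[3],10):
        cv2.line(f,(0,(v-b[1])*s),(4 if v%50 else 10,(v-b[1])*s),(0,255,255),1)
    return f
def comp(L,n):
    h=max(x.shape[0] for x in L); cv2.imwrite(n,np.hstack([cv2.copyMakeBorder(x,0,h-x.shape[0],0,4,0) for x in L]))
a=c(T,(40,130,180,265),3); b1=c(T,(335,140,415,208),4); b2=c(T,(230,158,290,210),4)
b2=cv2.copyMakeBorder(b2,4,0,0,b1.shape[1]-b2.shape[1],0)
comp([a,np.vstack([b1,b2])],"pics/c1.png")
comp([c(S,(150,95,245,210),4),c(S,(288,225,386,320),4)],"pics/c2.png")
print(search_frame("hub",T)[:5])
for d in place_of("hub",T): print(d, onz(T,d["uv"],0))
for d in place_of("hub",S): print(d, onz(S,d["uv"],0))
E
```

```text
[{'rect': [234.4, 165.6, 278.9, 204.3], 'p': 0.83}, {'rect': [331.4, 273.5, 370.0, 314.1], 'p': 0.77}, {'rect': [301.7, 225.7, 342.8, 263.4], 'p': 0.73}, {'rect': [366.5, 218.6, 414.1, 264.6], 'p': 0.56}, {'rect': [244.1, 68.8, 275.6, 113.5], 'p': 0.26}]
{'uv': [216.6, 271.7], 'p': 0.97} [0.33061199 0.08241086 0.        ]
{'uv': [253.5, 184.6], 'p': 0.79} [ 0.56154403 -0.01721796  0.        ]
{'uv': [350.6, 293.0], 'p': 0.76} [ 0.27008033 -0.27097981  0.        ]
{'uv': [223.4, 119.7], 'p': 0.66} [0.7427696  0.06413015 0.        ]
{'uv': [390.2, 240.5], 'p': 0.64} [ 0.40656176 -0.38219022  0.        ]
{'uv': [321.5, 247.1], 'p': 0.58} [ 0.39223923 -0.19622387  0.        ]
{'uv': [379.9, 174.7], 'p': 0.4} [ 0.58512267 -0.36143409  0.        ]
{'uv': [367.4, 194.6], 'p': 0.22} [ 0.53104234 -0.32459639  0.        ]
{'uv': [190.5, 316.7], 'p': 0.97} [ 0.26400761 -0.25450766  0.        ]
{'uv': [281.5, 332.7], 'p': 0.97} [ 0.41324072 -0.3804417   0.        ]
{'uv': [276.4, 180.7], 'p': 0.7} [0.75951283 0.2232207  0.        ]
{'uv': [261.9, 228.3], 'p': 0.69} [ 0.56154996 -0.02711892  0.        ]
{'uv': [176.1, 231.2], 'p': 0.68} [0.33452495 0.07412602 0.        ]
{'uv': [237.7, 276.9], 'p': 0.57} [ 0.40817261 -0.18546537  0.        ]
```

View pics/c1.png

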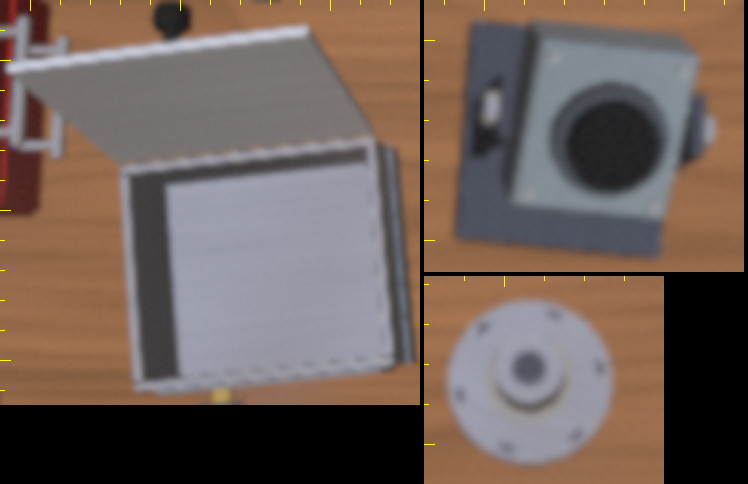

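View pics/c2.png

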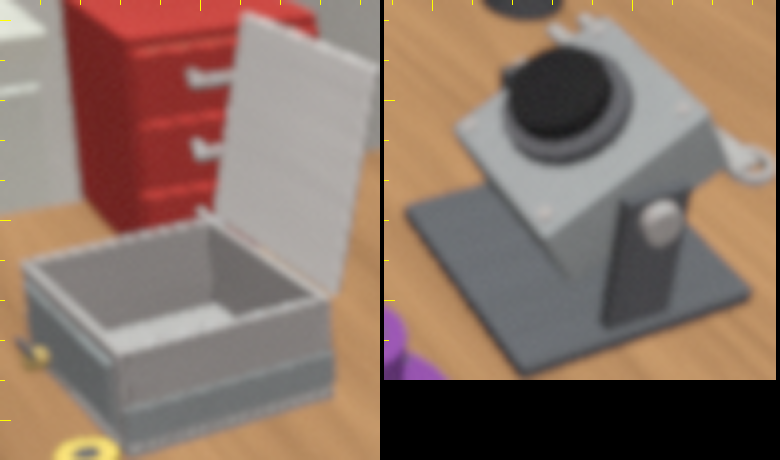

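```bash
cat > fit.py <<'E'
from h import *
import pickle
from scipy.optimize import least_squares
np.set_printoptions(precision=4,suppress=True)
S,T=pickle.load(open("f0.pkl","rb"))
def o(L,off,s,org): return (np.array(L,float)-off+.5)/s-.5+org
tt=lambda L:o(L,(0,0),3,(40,130)); st=lambda L:o(L,(0,0),4,(150,95))
tb=lambda L:o(L,(424,0),4,(335,140)); sb=lambda L:o(L,(384,0),4,(288,225)); th=lambda L:o(L,(424,276),4,(230,158))
W=lambda x,y,a,P:np.c_[np.array(P)@Ro.from_euler("z",a).as_matrix().T]+[x,y,0]
rim=[(-.095,.11,.095),(-.095,-.11,.095),(.095,-.11,.095),(.095,.11,.095)]
tp=np.vstack([tt([(135,388),(395,367),(376,139),(121,170)]),tt([(8,70),(309,32)])])
sp=np.vstack([st([(25,264),(122,355),(329,299),(205,216)]),st([(244,15),(376,68)])])
def tank(p):
    c,s=np.cos(p[3]),np.sin(p[3]); x=-.19*c+.004*s;z=.19*s+.004*c
    return W(*p[:3],rim+[(.095+x,.11,.0955+z),(.095+x,-.11,.0955+z)])
f=lambda p:np.r_[(proj(T,tank(p))-tp).ravel(),(proj(S,tank(p))-sp).ravel()]
r=least_squares(f,[.47,.3,.1,1.6],x_scale=[.1,.1,.1,.1]);print("tank x y yaw lid",r.x);print(r.fun.reshape(2,-1,2))
q=r.x
print("hinge",W(*q[:3],[(.095,0,.0955)]))
def stand(p):
    x,y,a,t,ft,px=p; n=np.array([-np.sin(t),0,np.cos(t)]);s=np.array([np.cos(t),0,np.sin(t)]);c=np.array([px,0,.085])+.025*n
    F=[c+i*.055*s+np.array([0,j*.05,0]) for i,j in((-1,1),(-1,-1),(1,-1),(1,1))]
    return W(x,y,a,[(.06+.075,.07,ft),(.06-.075,.07,ft),(.06-.075,-.07,ft),(.06+.075,-.07,ft)]+F),W(x,y,a,[c,c+n])
tpb=tb([(470,22),(455,238),(660,258),(512,200),(665,218),(698,55),(535,40)]);it=[0,1,2,4,5,6,7]
spb=sb([(405,208),(525,370),(750,290),(455,128),(548,232),(710,112),(600,18)]);is_=[1,2,3,4,5,6,7]
g=lambda p:np.r_[(proj(T,stand(p)[0][it])-tpb).ravel(),(proj(S,stand(p)[0][is_])-spb).ravel()]
r=least_squares(g,[.52,-.32,0,.45,.008,.06],x_scale=.1);print("stand x y yaw tilt foot pivx",r.x);print(r.fun.reshape(2,-1,2))
c,n=stand(r.x)[1]; n=n-c; print("face",c,"n",n)
B,d=tri(T,tb([(613,147)])[0],S,sb([(560,92)])[0]);print("button",B,d,"rel h",(B-c)@n,"off",B-c-n*((B-c)@n))
print("hub top",onz(T,th([(529,368)])[0],.074),"flange",onz(T,th([(530,381.5)])[0],.012))
E
python3 fit.py
```

```text
tank x y yaw lid [0.4695 0.3008 0.1022 1.7865]
[[[ 0.0904  1.8135]
  [ 0.5226 -0.2723]
  [-0.0021 -0.8948]
  [-0.3717 -1.2176]
  [-0.3131 -0.1051]
  [ 0.4234 -0.1971]]

 [[-1.757  -0.6622]
  [-1.287  -0.0884]
  [ 0.5845 -0.4333]
  [ 1.7728  0.1733]
  [ 0.0532 -0.3422]
  [-0.4641  0.1171]]]
hinge [[0.564  0.3105 0.0955]]
stand x y yaw tilt foot pivx [ 0.5265 -0.3254 -0.0963  0.5109  0.0093  0.0615]
[[[-0.3561 -0.6684]
  [ 0.075   0.1549]
  [ 0.2979 -0.4752]
  [-0.4874  1.126 ]
  [ 0.3169 -0.0111]
  [ 0.7199 -0.8842]
  [ 0.9449 -0.8568]]

 [[-1.0222 -0.0937]
  [-0.4323  0.3941]
  [ 0.6925 -0.0328]
  [-1.3951 -0.4772]
  [-1.0254  1.4166]
  [ 0.582  -0.8699]
  [ 0.8416 -1.9552]]]
face [ 0.5755 -0.3301  0.1068] n [-0.4867  0.047   0.8723]
button [ 0.5619 -0.3293  0.1282] 0.00153404749397805 rel h 0.02538104789066477 off [-0.0013 -0.0003 -0.0007]
hub top [ 0.5617 -0.0245  0.074 ] flange [ 0.5615 -0.0244  0.012 ]
```

Emit:
apply_moves(motion=[[[0, 0, 0, 0, 0, -0.128], [0, 0, 0, 0, 0, -0.128], [0, 0, 0, 0, 0, -0.128], [0, 0, 0, 0, 0, -0.128], [-24, -55, 0, 0, 0, 0], [-24, -55, 0, 0, 0, 0], [-24, -55, 0, 0, 0, 0], [-24, -55, 0, 0, 0, 0], [-24, -55, 0, 0, 0, 0], [-24, -55, 0, 0, 0, 0]]], gripper=0)

```text
time: 2.8
tool_pos: [0.4166, 0.2355, 0.237]
tool_rot: [180.0, 0.1, -174.1]
force: [0.8, 1.1, 0.9]
grip_width: 0.088
```

Emit:
apply_moves(motion=[[[-24, -55, 0, 0, 0, 0], [-24, -55, 0, 0, 0, 0], [-24, -55, 0, 0, 0, 0], [-24, -55, 0, 0, 0, 0], [-23, -55, 0, 0, 0, 0], [0, 0, 25, 0, 0, 0], [0, 0, 25, 0, 0, 0], [0, 0, 25, 0, 0, 0], [0, 0, 15, 0, 0, 0], [0, 0, 0, 0, 0, 0]]])

```text
time: 4.05
tool_pos: [0.5617, -0.024, 0.1458]
tool_rot: [180.0, -0.1, -174.1]
force: [-0.1, 0.5, 0.2]
grip_width: 0.0879
```

Emit:
apply_moves(motion=[[[0, 0, 25, 0, 0, 0], [0, 0, 25, 0, 0, 0], [0, 0, 20, 0, 0, 0], [0, 0, 15, 0, 0, 0], [0, 0, 8, 0, 0, 0], [0, 0, 3, 0, 0, 0], [0, 0, 0, 0, 0, 0], [0, 0, 0, 0, 0, 0], [0, 0, 0, 0, 0, 0], [0, 0, 0, 0, 0, 0]]])

```text
time: 5.3
tool_pos: [0.5625, -0.0242, 0.0509]
tool_rot: [-180.0, 0.0, -174.1]
force: [-0.3, -0.4, 0.5]
grip_width: 0.0874
```

Emit:
apply_moves(motion=[[[0, 0, 0, 0, 0, 0], [0, 0, 0, 0, 0, 0], [0, 0, 0, 0, 0, 0], [0, 0, 0, 0, 0, 0], [0, 0, 0, 0, 0, 0], [0, 0, 0, 0, 0, 0], [0, 0, 0, 0, 0, 0], [0, 0, 0, 0, 0, 0], [0, 0, 0, 0, 0, 0], [0, 0, 0, 0, 0, 0]]], gripper=255, force=35)

```text
time: 6.55
tool_pos: [0.5624, -0.0243, 0.0507]
tool_rot: [-180.0, -0.0, -174.1]
force: [0.5, -1.2, -0.6]
grip_width: 0.044
```

Emit:
apply_moves(motion=[[[0, 0, -20, 0, 0, 0], [0, 0, -40, 0, 0, 0], [0, 0, -40, 0, 0, 0], [0, 0, -30, 0, 0, 0], [24, 40, 0, 0, 0, 0], [24, 50, 0, 0, 0, 0], [24, 55, 0, 0, 0, 0], [2, 55, 0, 0, 0, 0], [0, 55, 0, 0, 0, 0], [0, 45, 0, 0, 0, 0]]])

```text
time: 7.8
tool_pos: [0.4561, 0.2684, 0.1798]
tool_rot: [-180.0, -0.1, -174.0]
force: [1.2, -0.9, -7.8]
grip_width: 0.0439
```

Emit:
apply_moves(motion=[[[0, 33, 0, 0, 0, 0], [0, 0, 0, 0, 0, 0], [0, 0, 0, 0, 0, 0], [0, 0, 0, 0, 0, 0], [0, 0, 0, 0, 0, 0], [0, 0, 0, 0, 0, 0], [0, 0, 0, 0, 0, 0], [0, 0, 0, 0, 0, 0], [0, 0, 0, 0, 0, 0], [0, 0, 0, 0, 0, 0]]])

```text
time: 9.05
tool_pos: [0.4545, 0.2995, 0.1807]
tool_rot: [-180.0, -0.0, -174.1]
force: [-0.5, 0.0, -6.6]
grip_width: 0.0438
```

```bash
python3 - <<'E'
from h import *
S=grab_frame("side");T=grab_frame("top")
a=cv2.resize(T["frame"][100:290,30:220,::-1],None,fx=2,fy=2,interpolation=2);b=cv2.resize(S["frame"][40:230,130:320,::-1],None,fx=2,fy=2,interpolation=2)
cv2.imwrite("pics/d.png",np.hstack([a,b]));print(get_state())
E
```

```text
{'time': 9.15, 'q': array([ 2.61110831e+01,  1.93929841e+01,  9.72907384e+01, -2.80939984e-03,
        6.33228355e+01, -6.98034686e+01]), 'qd': array([ 0.02346773, -0.07701686, -0.13172914, -0.16638591, -0.00657952,
       -0.04611483]), 'joint_efforts': array([-7.15425384e-03, -5.06035066e+01, -2.61518133e+01,  1.03492057e-02,
        8.07427824e-02, -1.28820166e-04]), 'tool_pos': array([0.45448881, 0.29947385, 0.18061897]), 'tool_rot': array([-1.79995380e+02, -5.28812826e-03, -1.74084187e+02]), 'force': array([-0.60858103, -0.47848534, -6.6223004 ]), 'moment': array([ 0.0556169 ,  0.01263005, -0.03538349]), 'grip_width': 0.04377553701197674}
```

View pics/d.png

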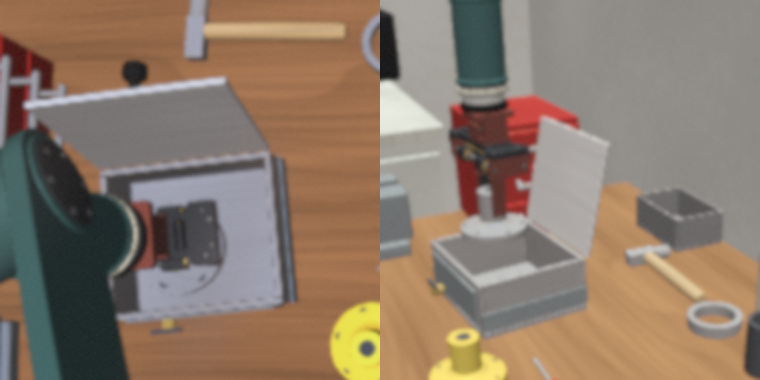

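Emit:
apply_moves(motion=[[[0, 0, 12, 0, 0, 0], [0, 0, 15, 0, 0, 0], [0, 0, 15, 0, 0, 0], [0, 0, 15, 0, 0, 0], [0, 0, 15, 0, 0, 0], [0, 0, 15, 0, 0, 0], [0, 0, 13, 0, 0, 0], [0, 0, 9, 0, 0, 0], [0, 0, 6, 0, 0, 0], [0, 0, 2, 0, 0, 0]]])

```text
time: 10.4
tool_pos: [0.4545, 0.2994, 0.0634]
tool_rot: [-180.0, -0.0, -174.1]
force: [-0.6, 0.3, -6.7]
grip_width: 0.0436
```

Emit:
apply_moves(motion=[[[0, 0, 1, 0, 0, 0], [0, 0, 1, 0, 0, 0], [0, 0, 1, 0, 0, 0], [0, 0, 0.5, 0, 0, 0], [0, 0, 0.5, 0, 0, 0], [0, 0, 0.3, 0, 0, 0], [0, 0, 0.2, 0, 0, 0], [0, 0, 0, 0, 0, 0], [0, 0, 0, 0, 0, 0], [0, 0, 0, 0, 0, 0]]])

```text
time: 11.65
tool_pos: [0.4545, 0.2994, 0.0592]
tool_rot: [-180.0, -0.0, -174.1]
force: [-0.2, 1.1, -6.8]
grip_width: 0.044
```

Emit:
apply_moves(motion=[[[0, 0, 0.3, 0, 0, 0], [0, 0, 0.3, 0, 0, 0], [0, 0, 0.3, 0, 0, 0], [0, 0, 0.2, 0, 0, 0], [0, 0, 0, 0, 0, 0], [0, 0, 0, 0, 0, 0], [0, 0, 0, 0, 0, 0], [0, 0, 0, 0, 0, 0], [0, 0, 0, 0, 0, 0], [0, 0, 0, 0, 0, 0]]])

```text
time: 12.9
tool_pos: [0.4546, 0.2994, 0.0586]
tool_rot: [180.0, 0.0, -174.1]
force: [-3.1, -1.3, 6.3]
grip_width: 0.0439
```

Emit:
apply_moves(motion=[[[0, 0, 0, 0, 0, 0], [0, 0, 0, 0, 0, 0], [0, 0, 0, 0, 0, 0], [0, 0, 0, 0, 0, 0], [0, 0, 0, 0, 0, 0], [0, 0, 0, 0, 0, 0], [0, 0, 0, 0, 0, 0], [0, 0, 0, 0, 0, 0], [0, 0, 0, 0, 0, 0], [0, 0, 0, 0, 0, 0]]], gripper=0)

```text
time: 14.15
tool_pos: [0.4545, 0.2994, 0.058]
tool_rot: [-180.0, -0.0, -174.1]
force: [0.2, -0.4, 0.1]
grip_width: 0.0877
```

Emit:
apply_moves(motion=[[[0, 0, -10, 0, 0, 0], [0, 0, -25, 0, 0, 0], [0, 0, -30, 0, 0, 0], [0, 0, -30, 0, 0, 0], [0, 0, -30, 0, 0, 0], [0, 0, -40, 0, 0, 0], [0, 0, -40, 0, 0, 0], [0, 0, -40, 0, 0, 0], [0, 0, -30, 0, 0, 0], [0, 0, 0, 0, 0, 0]]])

```text
time: 15.4
tool_pos: [0.4557, 0.3001, 0.3362]
tool_rot: [179.9, 0.3, -174.1]
force: [0.2, -0.3, -0.9]
grip_width: 0.0877
```

Emit:
apply_moves(motion=[[[0, 0, -30, 0, 0, 0], [-30, -10, 0, 0, 0, 0], [-45, -10, 0, 0, 0, 0], [-45, -10, 0, 0, 0, 0], [-45, -10, 0, 0, 0, 0], [-30, -10, 0, 0, 0, 0], [0, 0, 25, 0, 0, 0], [0, 0, 35, 0, 0, 0], [0, 0, 35, 0, 0, 0], [0, 0, 17, 0, 0, 0]]], gripper=255)

```text
time: 16.65
tool_pos: [0.6517, 0.2691, 0.2473]
tool_rot: [-179.9, -0.3, -174.1]
force: [-0.2, 0.5, 0.9]
grip_width: 0.0007
```

```bash
python3 - <<'E'
from h import *
S=grab_frame("side");T=grab_frame("top")
a=cv2.resize(T["frame"][100:290,30:220,::-1],None,fx=2,fy=2,interpolation=2);b=cv2.resize(S["frame"][40:230,130:320,::-1],None,fx=2,fy=2,interpolation=2)
cv2.imwrite("pics/e.png",np.hstack([a,b]));s=get_state();print(s["tool_pos"],s["force"])
E
```

```text
[0.65195829 0.26926118 0.24801935] [ 1.16846147 -0.09614399 -0.59868125]
```

View pics/e.png

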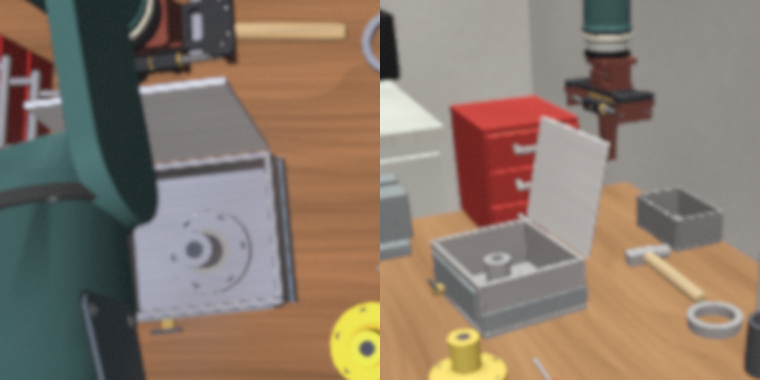

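Emit:
apply_moves(motion=[[[7, 0, 0, 0, 0, 0], [7, 0, 0, 0, 0, 0], [7, 0, 0, 0, 0, 0], [7, 0, 0, 0, 0, 0], [7, 0, 0, 0, 0, 0], [7, 0, 0, 0, 0, 0], [7, 0, 0, 0, 0, 0], [6, 0, 0, 0, 0, 0], [5, 0, 0, 0, 0, 0], [5, 0, 0, 0, 0, 0]]])

```text
time: 18.0
tool_pos: [0.5886, 0.2631, 0.2509]
tool_rot: [-180.0, -0.0, -174.1]
force: [2.9, 0.3, 2.8]
grip_width: 0.0006
```

Emit:
apply_moves(motion=[[[11, 0, 0, 0, 0, 0], [11, 0, 0.5, 0, 0, 0], [11, 0, 1.5, 0, 0, 0], [11, 0, 2.5, 0, 0, 0], [10, 0, 3, 0, 0, 0], [10, 0, 4, 0, 0, 0], [10, 0, 5, 0, 0, 0], [9.5, 0, 5.5, 0, 0, 0], [9, 0, 6.3, 0, 0, 0], [8.5, 0, 7, 0, 0, 0]]])

```text
time: 19.25
tool_pos: [0.4876, 0.2526, 0.2152]
tool_rot: [-180.0, -0.0, -174.1]
force: [0.2, 0.3, 2.7]
grip_width: 0.0004
```

Emit:
apply_moves(motion=[[[8, 0, 7.7, 0, 0, 0], [7.3, 0, 8.2, 0, 0, 0], [6.5, 0, 8.8, 0, 0, 0], [6, 0, 9.3, 0, 0, 0], [5.2, 0, 9.7, 0, 0, 0], [4.4, 0, 10, 0, 0, 0], [3.5, 0, 10.3, 0, 0, 0], [2.8, 0, 10.7, 0, 0, 0], [2, 0, 8, 0, 0, 0], [1, 0, 6, 0, 0, 0]]])

```text
time: 20.5
tool_pos: [0.4422, 0.2479, 0.1265]
tool_rot: [-180.0, 0.0, -174.1]
force: [0.6, -0.3, 1.2]
grip_width: 0.0004
```

Emit:
apply_moves(motion=[[[0, 0, 1.5, 0, 0, 0], [0, 0, 1.5, 0, 0, 0], [0, 0, 1.5, 0, 0, 0], [0, 0, 1.5, 0, 0, 0], [0, 0, 1, 0, 0, 0], [0, 0, 0.5, 0, 0, 0], [0, 0, 0.5, 0, 0, 0], [0, 0, 0.3, 0, 0, 0], [0, 0, 0.2, 0, 0, 0], [0, 0, 0, 0, 0, 0]]])

```text
time: 21.75
tool_pos: [0.4422, 0.2479, 0.1185]
tool_rot: [-180.0, 0.0, -174.1]
force: [-0.0, 1.0, 0.1]
grip_width: 0.0002
```

Emit:
apply_moves(motion=[[[0, 0, 0.3, 0, 0, 0], [0, 0, 0.3, 0, 0, 0], [0, 0, 0.3, 0, 0, 0], [0, 0, 0.3, 0, 0, 0], [0, 0, 0, 0, 0, 0], [0, 0, 0, 0, 0, 0], [0, 0, 0, 0, 0, 0], [0, 0, 0, 0, 0, 0], [0, 0, 0, 0, 0, 0], [0, 0, 0, 0, 0, 0]]])

```text
time: 23.0
tool_pos: [0.4422, 0.2479, 0.1178]
tool_rot: [180.0, 0.0, -174.1]
force: [-1.0, -0.6, 6.1]
grip_width: 0.0
```

Emit:
apply_moves(motion=[[[0, 0, 0.2, 0, 0, 0], [0, 0, 0.2, 0, 0, 0], [0, 0, 0.2, 0, 0, 0], [0, 0, 0.2, 0, 0, 0], [0, 0, 0, 0, 0, 0], [0, 0, 0, 0, 0, 0], [0, 0, 0, 0, 0, 0], [0, 0, 0, 0, 0, 0], [0, 0, 0, 0, 0, 0], [0, 0, 0, 0, 0, 0]]])

```text
time: 24.25
tool_pos: [0.4422, 0.2479, 0.1177]
tool_rot: [180.0, 0.0, -174.1]
force: [-3.0, -2.0, 14.2]
grip_width: 0.0007
```

Emit:
apply_moves(motion=[[[0, 0, -30, 0, 0, 0], [0, 0, -45, 0, 0, 0.1], [0, 0, -45, 0, 0, 0.0985], [-13.5, -56, 0, 0, 0, 0], [-13.5, -56, 0, 0, 0, 0], [-13.5, -56, 0, 0, 0, 0], [-13.5, -56, 0, 0, 0, 0], [-13.5, -56, 0, 0, 0, 0], [-13.5, -56, 0, 0, 0, 0], [-13.5, -56, 0, 0, 0, 0]]])

```text
time: 25.5
tool_pos: [0.4989, -0.1533, 0.2366]
tool_rot: [-180.0, 0.0, 174.5]
force: [1.5, 0.6, 0.2]
grip_width: 0.0003
```

Emit:
apply_moves(motion=[[[-13, -57, 0, 0, 0, 0], [-13, -57, 0, 0, 0, 0], [-13, -57, 0, 0, 0, 0], [0, 0, 0, 0, -0.12, 0], [0, 0, 0, 0, -0.13, 0], [0, 0, 0, 0, -0.13, 0], [0, 0, 0, 0, -0.13, 0], [0, 0, 0, 0, 0, 0], [0, 0, 0, 0, 0, 0], [0, 0, 0, 0, 0, 0]]])

```text
time: 26.75
tool_pos: [0.5227, -0.3259, 0.2374]
tool_rot: [-179.9, 29.2, 174.7]
force: [0.8, -0.3, 0.5]
grip_width: 0.0006
```

```bash
cat > b.py <<'E'
from h import *
np.set_printoptions(precision=4,suppress=True)
s=get_state(); R=Ro.from_euler("xyz",s["tool_rot"],degrees=True).as_matrix()
c=np.array([.5755,-.3301,.1068]);n=np.array([-.4867,.047,.8723])
tip=s["tool_pos"]+.014*R[:,2]
print(s["tool_pos"],s["tool_rot"],s["force"],"Fn",s["force"]@n)
print("tip height over face mm",(tip-c)@n*1e3,"tool-frame offset to face centre mm",R.T@(c-tip)*1e3,"z.n",R[:,2]@n)
E
python3 b.py; python3 - <<'E'
from h import *
S=grab_frame("side");T=grab_frame("top")
a=cv2.resize(T["frame"][80:270,230:420,::-1],None,fx=2,fy=2,interpolation=2);b=cv2.resize(S["frame"][130:320,220:410,::-1],None,fx=2,fy=2,interpolation=2)
c=cv2.resize(T["frame"][150:290,30:220,::-1],None,fx=2,fy=2,interpolation=2)[:200];d=cv2.resize(S["frame"][120:220,130:320,::-1],None,fx=2,fy=2,interpolation=2)
cv2.imwrite("pics/f.png",np.vstack([np.hstack([a,b]),np.hstack([c,d])]))
E
```

```text
[ 0.5227 -0.3259  0.2374] [-179.9044   29.2182  174.6544] [ 0.8249 -0.3041  0.4907] Fn 0.012262312675964409
tip height over face mm 125.81923094554867 tool-frame offset to face centre mm [ 17.5088   0.9947 125.8361] z.n -0.9999961167976207
```

View pics/f.png

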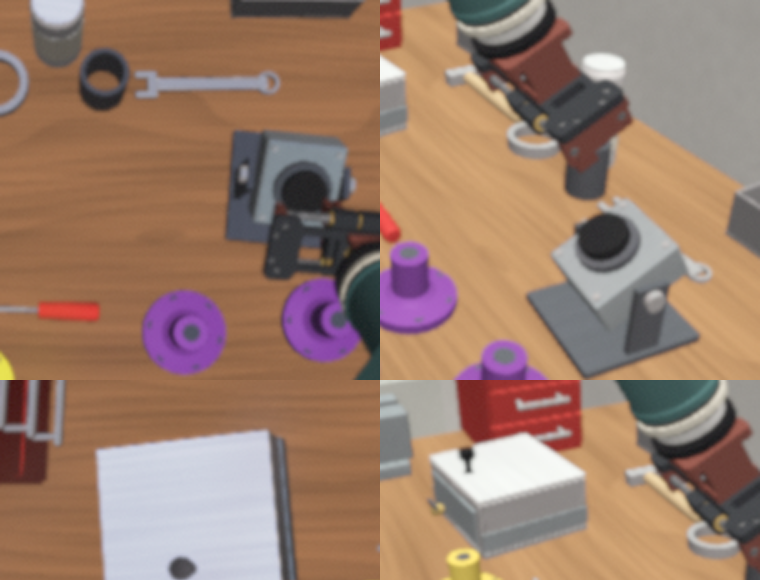

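Emit:
apply_moves(motion=[[[17.5, 1, 0, 0, 0, 0], [0, 0, 12, 0, 0, 0], [0, 0, 15, 0, 0, 0], [0, 0, 15, 0, 0, 0], [0, 0, 14, 0, 0, 0], [0, 0, 10, 0, 0, 0], [0, 0, 5, 0, 0, 0], [0, 0, 3, 0, 0, 0], [0, 0, 1, 0, 0, 0], [0, 0, 0, 0, 0, 0]]])

```text
time: 28.1
tool_pos: [0.5427, -0.3265, 0.163]
tool_rot: [-180.0, 29.2, 174.5]
force: [0.0, -0.4, 0.2]
grip_width: 0.0006
```

```bash
python3 b.py
```

```text
[ 0.5427 -0.3265  0.163 ] [-179.9678   29.2434  174.5477] [ 0.0095 -0.3946  0.1861] Fn 0.13921077614802257
tip height over face mm 51.09481445065891 tool-frame offset to face centre mm [-1.3236 -0.4714 51.0943] z.n -0.9999964600356007
```

Emit:
apply_moves(motion=[[[0, 0, 1, 0, 0, 0], [0, 0, 1, 0, 0, 0], [0, 0, 1, 0, 0, 0], [0, 0, 1, 0, 0, 0], [0, 0, 1, 0, 0, 0], [0, 0, 1, 0, 0, 0], [0, 0, 1, 0, 0, 0], [0, 0, 1, 0, 0, 0], [0, 0, 1, 0, 0, 0], [0, 0, 1, 0, 0, 0]]])

```text
time: 29.35
tool_pos: [0.5476, -0.3268, 0.1538]
tool_rot: [-180.0, 29.2, 174.5]
force: [-0.3, 0.1, 1.0]
grip_width: 0.0006
```

Emit:
apply_moves(motion=[[[0, 0, 1, 0, 0, 0], [0, 0, 1, 0, 0, 0], [0, 0, 1, 0, 0, 0], [0, 0, 1, 0, 0, 0], [0, 0, 1, 0, 0, 0], [0, 0, 0, 0, 0, 0], [0, 0, 0, 0, 0, 0], [0, 0, 0, 0, 0, 0], [0, 0, 0, 0, 0, 0], [0, 0, 0, 0, 0, 0]]])

```text
time: 30.6
tool_pos: [0.55, -0.327, 0.1495]
tool_rot: [-180.0, 29.2, 174.5]
force: [0.3, -0.3, 0.4]
grip_width: 0.0
```

Emit:
apply_moves(motion=[[[0, 0, 1, 0, 0, 0], [0, 0, 1, 0, 0, 0], [0, 0, 1, 0, 0, 0], [0, 0, 1, 0, 0, 0], [0, 0, 1, 0, 0, 0], [0, 0, 0, 0, 0, 0], [0, 0, 0, 0, 0, 0], [0, 0, 0, 0, 0, 0], [0, 0, 0, 0, 0, 0], [0, 0, 0, 0, 0, 0]]])

```text
time: 31.85
tool_pos: [0.5524, -0.3272, 0.1452]
tool_rot: [-180.0, 29.2, 174.5]
force: [-2.7, 0.2, 3.6]
grip_width: 0.0002
```

```bash
python3 b.py
```

```text
[ 0.5524 -0.3272  0.1452] [-179.9905   29.2206  174.5453] [-2.6652  0.1792  3.567 ] Fn 4.417101321594905
tip height over face mm 30.82096539604156 tool-frame offset to face centre mm [-1.5409 -0.6526 30.8195] z.n -0.999996114701133
```

Emit:
apply_moves(motion=[[[0, 0, 1, 0, 0, 0], [0, 0, 1, 0, 0, 0], [0, 0, 1, 0, 0, 0], [0, 0, 1, 0, 0, 0], [0, 0, 1, 0, 0, 0], [0, 0, 1, 0, 0, 0], [0, 0, 0, 0, 0, 0], [0, 0, 0, 0, 0, 0], [0, 0, 0, 0, 0, 0], [0, 0, 0, 0, 0, 0]]])

```text
time: 33.1
tool_pos: [0.5553, -0.3276, 0.1401]
tool_rot: [-180.0, 29.2, 174.5]
force: [-5.0, 1.0, 7.4]
grip_width: 0.0004
```

```bash
python3 b.py
```

```text
[ 0.5553 -0.3276  0.1401] [-179.9817   29.2311  174.5481] [-5.0022  1.0371  7.3971] Fn 8.93577170061058
tip height over face mm 24.994054604779958 tool-frame offset to face centre mm [-1.4655 -0.6029 24.9929] z.n -0.9999963022534953
```

Emit:
apply_moves(motion=[[[0, 0, 0.7, 0, 0, 0], [0, 0, 0.7, 0, 0, 0], [0, 0, 0.7, 0, 0, 0], [0, 0, 0.7, 0, 0, 0], [0, 0, 0, 0, 0, 0], [0, 0, 0, 0, 0, 0], [0, 0, 0, 0, 0, 0], [0, 0, 0, 0, 0, 0], [0, 0, 0, 0, 0, 0], [0, 0, 0, 0, 0, 0]]])

```text
time: 34.35
tool_pos: [0.5564, -0.3277, 0.1383]
tool_rot: [-180.0, 29.2, 174.6]
force: [-10.8, 1.6, 14.0]
grip_width: 0.0004
```

```bash
python3 b.py
```

```text
[ 0.5564 -0.3277  0.1383] [-179.9533   29.2497  174.5694] [-10.7934   1.623   13.9549] Fn 17.50225040468128
tip height over face mm 22.868306289296303 tool-frame offset to face centre mm [-1.4259 -0.5614 22.8679] z.n -0.9999965060793632
```

Emit:
apply_moves(motion=[[[0, 0, 0, 0, 0, 0], [0, 0, 0, 0, 0, 0], [0, 0, -4, 0, 0, 0], [0, 0, -6, 0, 0, 0], [0, 0, -10, 0, 0, 0], [0, 0, -20, 0, 0, 0], [0, 0, -25, 0, 0, 0], [0, 0, -25, 0, 0, 0], [0, 0, -25, 0, 0, 0], [0, 0, 0, 0, 0, 0]]])

```text
time: 35.6
tool_pos: [0.5007, -0.3232, 0.2402]
tool_rot: [-179.8, 29.4, 174.6]
force: [0.8, 0.3, 0.5]
grip_width: 0.0004
```

```bash
python3 - <<'E'
from h import *
import pickle
S=grab_frame("side");T=grab_frame("top");S0,T0=pickle.load(open("f0.pkl","rb"))
d=np.abs(T["frame"].astype(int)-T0["frame"]).max(2)
a=cv2.resize(T["frame"][:,:,::-1],None,fx=.75,fy=.75,interpolation=3);b=cv2.resize(S["frame"][:,:,::-1],None,fx=.75,fy=.75,interpolation=3)
m=cv2.resize((d>40).astype(np.uint8)*255,None,fx=.75,fy=.75,interpolation=3)
c=cv2.resize(S["frame"][115:225,140:240,::-1],(384,288),interpolation=2)
cv2.imwrite("pics/g.png",np.vstack([np.hstack([a,b]),np.hstack([cv2.merge([m]*3),c])]))
for n in "lid_hinge lid_handle".split(): print(n,place_of(n,S)[:1],place_of(n,T)[:1])
r=[place_of("lid_handle",p)[0]["uv"] for p in(S,T)];print(tri(S,r[0],T,r[1]))
# predicted handle when shut
a=.1022;print("shut pred",[.4695+np.cos(a)*-.065,.3008+np.sin(a)*-.065,.1385])
E
```

```text
lid_hinge [] [{'uv': [120.6, 180.3], 'p': 0.71}]
lid_handle [{'uv': [311.0, 298.6], 'p': 0.18}] [{'uv': [121.3, 242.9], 'p': 0.79}]
(array([ 0.57026779,  0.16037988, -0.23938368]), np.float64(0.5912921662639289))
shut pred [np.float64(0.4048391619380848), np.float64(0.29416855814088855), 0.1385]
```

View pics/g.png

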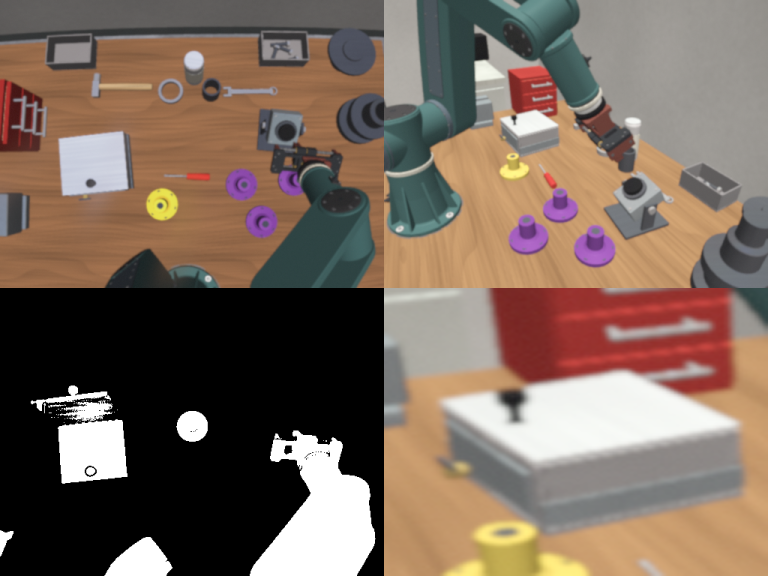

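The last picture shows the lid flat on the rim. In the top-view difference, only the lid, the hub's old spot and the arm have changed, and the arm is touching nothing.

```bash
python3 -c "
from station import *
print(job_done())"
```

```text
the job is handed in; nothing more can be done
None
```

The job is done and handed in at about 36 s of the 72 s allowed.

- **Hub:** I picked the grey steel hub, gripped it by the neck and lowered it in small steps until it touched the tank floor. The contact force was about 13 N when I released it. The next picture showed it standing upright in the tank.
- **Lid:** I swept it shut with closed fingertips from behind and pressed until the force rose to 14 N with only 0.1 mm more travel. The fingertip height was 0.1037 m against an expected 0.1035 m for a shut lid, and the later pictures show it flat on the rim.
- **Button:** I pressed it along the face normal. The force followed the spring, then reached 17.5 N on the hard stop, well under the 40 N limit. I held it there for about a second and then backed off. The force returned to about zero. I didn't measure separately that the button had sprung fully back up.
- **Bystanders:** The before-and-after top view shows changes only at the lid and tank, the hub's old spot and the arm. The area hidden under the arm in that view could not be compared.

One check failed: the network could not find the lid handle in the last side picture (p 0.18), so its triangulated position was useless. For the shut lid I relied on the contact force, the fingertip height and the pictures instead.

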